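# Dry-fit two inlay tiles in the corner of the assembly fence

### The arm

A 7-joint arm with a two-finger parallel gripper is mounted at the origin on the work surface. World frame = base frame: x ahead of the robot, y to its left, z up, the work surface at z = 0. Lengths are in m, angles in rad, forces in N, time in s.
With the tool pointing down it reaches from about 0.425 to 0.875 m from the base axis. Payload 4.7 kg.
Tool frame: the origin (TCP) lies where the fingers leave the gripper's body, on its centre line; the fingertips stand 70 mm ahead of it and the grasp point (between the pads) lies 51 mm ahead of it; z points along the fingers, y is the line along which they close (so a half turn about z gives the same grasp; the last joint's range is limited). The gripper opens to 87 mm and grips with 3 to 60 N. Pads are 19 mm wide; open, the fingers measure 117 mm over their backs; the gripper's body (75 mm by 190 mm) begins 51 mm behind the grasp point.
Start: joints at [1.331, 0.321, -0.07, 1.45, 0.023, 1.371, -0.057], TCP at [0.163, -0.629, 0.292] pointing down, gripper open.
Joint ranges: [-2.86, 2.86], [-0.3, 2.09], [-1.38, 1.24], [0.06, 2.45], [-1.56, 4.7], [0.09, 2.05], [-2.69, 2.69]. Speed limits (rad/s): [2.57, 2.57, 3.14, 3.14, 3.14, 3.14, 3.14].

### API

Orientations are given as a unit quaternion [w, x, y, z].
In Python, from station import * gives the robot as it stands.
- The arm moves only by the tool servo_tool, never from a script. Its argument "plan" is a list of rows, each an object with "offset": the shift along the tool's x, y, z in m, a list of three; "rot": the turn, a rotation vector about the tool's x, y, z in units of 6 degrees (1.0 is 6 degrees), a list of three; "gripper": the closure, from -1 (fully open) to 1 (shut). A call has 1 to 20 rows; each row is the pose to reach, as a shift and turn from the pose commanded when the call began, along the tool's axes at that moment; what a row does not reach only later rows make up. A row lasts 1/12 s, in which the tool goes at most 41.7 mm and 7.16 degrees, less where a joint would pass 70% of its speed; a pose out of reach is approached as far as the arm can. A call with a gripper value outside its range is refused whole. The fingers move at their own pace and stop on an object; "grip_force" is the grip in N (left out, the last holds). Time passes only in rows, so rows that repeat a pose let the fingers close. It gives the time, the measured TCP pose, the force, the opening and the grip force at its end, in the units of the state.
- get_state(): the state, without advancing time (a new reading comes with each control period).
- get_image(name): name is "side" or "top"; returns a dict with "img" (420x560x3 uint8, red, green, blue), "K" (3x3 intrinsics, pixels), "k1" (the pictures are not rectified: a ray, as slopes to the right and down, at radius r is drawn at 1 + k1 r^2 times it, then the intrinsics apply), "eye" and "orientation" of the camera in the world. Camera axes: x right, y down, z forward; pixel columns grow to the right and rows downward; lengths in m; the calibration is good to about 2 mm. A picture is of the moment at which its call begins. There is no depth.
- finish_job(): hands the job in; it is judged then, once.
Trained networks look in the newest picture that a camera, given by its name, has taken for a name from the list of things; names that differ only in an ending like _2 or _b are one class to them, and where a whole thing is asked for, a point or a joint stands for the part that bears it (a point fixed in the world has none). Each returns a list of dicts, best first, with "confidence" (0 to 1); they miss things now and then, are a little off and sometimes report something else, mostly with a low value. They report only what shows in the picture. A call takes as long as a camera call. They do not tell look-alikes from the thing itself.
- recognise(camera, thing): "location" ([x, y, z] in m, in world coordinates, good to about 4 mm: the middle of the surface that is visible of it).
- outline_of(camera, thing): "mask" (420x560 bool, what is visible of it).
The state is a dict: "time": time; "joint_positions": joint angles; "dq": joint speeds; "joint_efforts": joint torques, N m; "tcp_pos": TCP position; "eef_rot": TCP orientation; "contact_force": force on the tool from outside, world axes, zero at the start; "ft_torque": the same for the moment, N m; "grip_width": opening from 0.0 (shut) to 1.0 (fully open); "finger_force": force on a finger pad.
Only numpy, scipy, OpenCV 4.12 (cv2) and the standard library are available. Lean on these libraries where they do the work, as an engineer would, in place of code of your own. Each camera call takes 0.05 s, during which the arm holds its last target. There are 200 camera calls.

### The job

Without gripping or lifting anything, push the green stone tile along the bench into the corner of the wooden fence until it sits flush against both rails. Then push the ochre tile flush against the far rail and along it until it butts against the green tile, which must stay home. Leave the other things on the bench where they are.

Things in the scene. Friction and masses are not known exactly. Their poses are not given: they have to be found in the camera images.
- fence: Fixed L-shaped wooden fence, rails 25 mm wide, 18 high. Origin: inner corner at bench height. Far rail: inner face is its plane x=0, runs 400 mm from the corner along -y (to the robot's right). Left rail: inner face is its plane y=0, runs 180 mm along -x (towards the robot). Tiles lie at x<0, y<0. Home centres: green (-45,-45), ochre (-45,-135) mm.
- green_tile: Dark green, cream-inlaid stone tile, 90 x 90 x 20 mm high, 0.3 to 0.55 kg, flat on the bench, sliding with friction up to about 1. Origin: centre of its underside. Its x, y axes start within 0.3 rad of the fence's. Its centre starts 70 to 100 mm from the far rail and 70 to 115 mm from the left rail.
- ochre_tile: Ochre yellow, dark-inlaid stone tile, 90 x 90 x 20 mm high, 0.3 to 0.55 kg, flat on the bench, sliding with friction up to about 1. Origin: centre of its underside. Its x, y axes start within 0.3 rad of the fence's. Its centre starts 70 to 100 mm from the far rail, 270 to 320 mm right of the left rail.
- wax: Loose bystander, leave alone: orange block of wax, 45 x 32 x 25 high (mm). Origin at its underside.
- marble_chip: Loose bystander, leave alone: white marble offcut, 50 x 34 x 22 high (mm). Origin at its underside.
- jar: Loose bystander, leave alone: amber jar with black lid, 42 across, 44 high (mm). Origin at its underside.
- weight: Loose bystander, leave alone: brass weight, 40 across, 40 high (mm). Origin at its underside.
- jasper: Loose bystander, leave alone: dark red stone block, 36 x 36 x 30 high (mm). Origin at its underside.
- brush: Loose bystander, leave alone: brush about 170 long, lying flat (mm). Origin at its underside.
Things that resemble listed ones, but are neither listed nor needed, are in the scene too. Of the things that look like the green_tile, the smallest one is meant.

How it is judged:
On the way, in this order (a step that is already met when the one before it is completed fails the run):
1. the green tile is home in the corner, flush against both rails (x of green_tile in the frame of fence above -0.049 m and angle between the x axis of green_tile and the x axis of fence, either way round below 0.05 rad and height (world z) of green_tile below 0.004 m and angle between green_tile's own z axis and vertical below 0.05 rad and y of green_tile in the frame of fence above -0.049 m), for 0.2 s.
2. the ochre tile is flush against the far rail and butts against the green tile, which is still home (all of step 1 and x of ochre_tile in the frame of fence above -0.049 m and angle between the x axis of ochre_tile and the x axis of fence, either way round below 0.05 rad and height (world z) of ochre_tile below 0.004 m and angle between ochre_tile's own z axis and vertical below 0.05 rad and y of ochre_tile in the frame of green_tile above -0.094 m and y of ochre_tile in the frame of fence above -0.142 m), for 0.2 s.
At the end, for the whole second after the job is handed in: The green tile is less than 4 mm from touching each rail, the ochre tile less than 4 mm from touching the far rail and the green tile, both within 0.05 rad of square with the fence, flat on the bench and at rest (all of step 2 and linear speed of each of green_tile, ochre_tile below 0.01 m/s).
It fails at once if a tile is lifted (more than 10 mm) or tipped (more than 0.25 rad) (height (world z) of any of green_tile, ochre_tile above 0.01 m or angle between any of green_tile, ochre_tile's own z axis and vertical above 0.25 rad).
It fails at once if a bystander is moved by more than 25 mm (distance of any of wax, marble_chip, jar, weight, jasper, brush from where it was at the start of the episode above 0.025 m).
It also fails if it takes over 72 s, if anything falls off the work surface, if the arm or the gripper's body presses on something with over 40 N, if the wrist force passes 120 N, or if a joint passes its speed limit or range.

## Working session

There is one attempt and no reset: what is moved stays moved. The work goes in short steps, Python scripts to look and compute and a tool call to move; the robot and the scene stay as the last step left them, time stands still between calls to the robot, and variables do not carry over. Pictures are saved under pics/ and viewed, at most 10 in all, crops included, and the job is handed in when it is done.

Besides the shell and the picture viewer there is one more tool, called after "Request:" in YAML: its name, and indented under it one key for each argument. servo_tool: Moves the arm, as the interface text tells. Its arguments: {"type":"object","properties":{"plan":{"type":"array","items":{"type":"object","properties":{"offset":{"type":"array","items":{"type":"number"}},"rot":{"type":"array","items":{"type":"number"}},"gripper":{"type":"number"}}}},"grip_force":{"type":"number"}},"required":["plan"]}

```bash
mkdir -p pics; cat > h.py <<'E'
from station import *
import numpy as np, cv2
from scipy.spatial.transform import Rotation as R
def rot(q): return R.from_quat([q[1],q[2],q[3],q[0]]).as_matrix()
def ray(im,uv):
    K=np.array(im["K"]);p=np.array(uv,float).reshape(-1,2)
    d=cv2.undistortPoints(p[:,None],K,np.array([im["k1"],0,0,0.]))[:,0]
    return np.c_[d,np.ones(len(d))]@rot(im["orientation"]).T
def at(im,uv,z):
    d=ray(im,uv);e=np.array(im["eye"]);return e+d*((z-e[2])/d[:,2])[:,None]
E
python3 - <<'E'
from h import *
for c in ["top","side"]:
    im=get_image(c);cv2.imwrite(f"pics/{c}0.png",im["img"][:,:,::-1]);print(c,im["eye"],im["k1"])
    for n in ["fence","green_tile","ochre_tile","wax","marble_chip","jar","weight","jasper","brush"]:
        print(n,[(np.round(r["location"],3).tolist(),round(r["confidence"],2)) for r in recognise(c,n)])
    for n in ["green_tile","ochre_tile"]:
        for r in outline_of(c,n):
            m=r["mask"].astype(np.uint8);cs,_=cv2.findContours(m,0,2)
            k=max(cs,key=cv2.contourArea)[:,0]
            w=at(im,k,0.02)[:,:2].astype(np.float32)
            print(n,round(r["confidence"],2),k.min(0),k.max(0),cv2.minAreaRect(w))
print(get_state())
E
```

```text
top [ 0.51024947 -0.0155372   1.16595416] 0.03930822115519591
fence [([0.688, 0.024, 0.016], 0.61)]
green_tile [([0.423, -0.09, 0.021], 0.64), ([0.393, 0.245, 0.027], 0.61)]
ochre_tile [([0.596, -0.183, 0.022], 0.63)]
wax [([0.375, 0.091, 0.026], 0.57)]
marble_chip [([0.599, 0.23, 0.02], 0.57)]
jar [([0.761, -0.083, 0.042], 0.65)]
weight [([0.744, 0.057, 0.021], 0.67)]
jasper []
brush [([0.598, 0.303, 0.019], 0.68)]
green_tile 0.9 [132 287] [190 343] ((0.39347541332244873, 0.24416399002075195), (0.1205294132232666, 0.11623989790678024), 86.2890625)
green_tile 0.76 [240 194] [287 240] ((0.5990725755691528, 0.01886839047074318), (0.09241683781147003, 0.09272350370883942), 9.922111511230469)
green_tile 0.63 [280 262] [353 335] ((0.4189162254333496, -0.08921526372432709), (0.1169373095035553, 0.11685536056756973), 35.60158157348633)
ochre_tile 0.83 [335 195] [379 237] ((0.5933229327201843, -0.18356549739837646), (0.09530742466449738, 0.09181952476501465), 87.48299407958984)
side [ 0.3455992  -0.49812772  0.62037113] -0.08888532195499428
fence [([0.692, -0.038, 0.015], 0.91), ([0.74, 0.05
[... 1058 characters left out ...]
ns': array([ 1.3310988 ,  0.3209561 , -0.07009499,  1.45048637,  0.02256689,
        1.37080085, -0.05686091]), 'dq': array([ 0.00020871,  0.00132113,  0.00110239, -0.00045734, -0.00068595,
       -0.00061033,  0.00020546]), 'joint_efforts': array([-1.72729606e-04, -4.91106033e+01, -4.02851952e-01, -3.12770712e+01,
       -6.35131449e-02,  3.38279468e-02,  4.91812773e-05]), 'tcp_pos': array([ 0.16319265, -0.62919811,  0.29232186]), 'eef_rot': array([6.78213181e-05, 9.91956208e-01, 1.26581503e-01, 2.04568598e-06]), 'contact_force': array([-0.36888849,  0.39720092,  0.37918923]), 'ft_torque': array([-0.00570397,  0.06181232, -0.03040323]), 'finger_force': 0.0, 'grip_width': 1.0030322145137374}
```

View pics/top0.png

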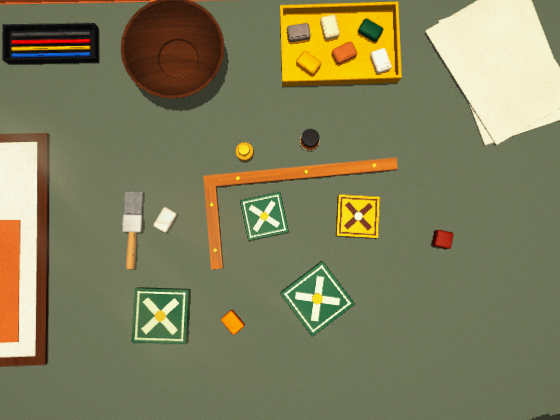

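View pics/side0.png

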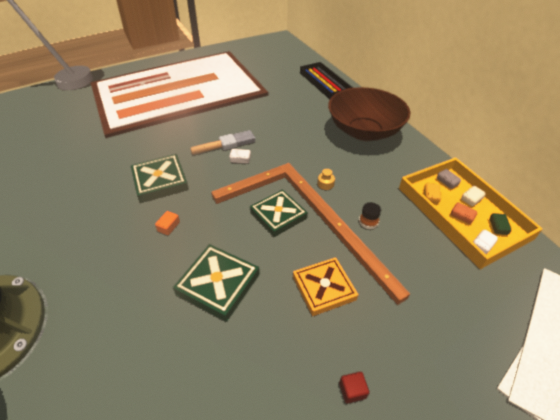

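The top view shows the fence corner near px (217,186). The smallest green tile is at (264,216), the ochre tile at (358,216), and a larger green decoy at (317,298). The side view agrees. Next I'll fit the fence lines.

```bash
cat > fit.py <<'E'
from h import *
def fence():
    im=get_image("top");h=cv2.cvtColor(im["img"],cv2.COLOR_RGB2HSV)
    m=((h[:,:,0]>3)&(h[:,:,0]<17)&(h[:,:,1]>120)&(h[:,:,2]>90)).astype(np.uint8)
    def line(p,ax):
        v=cv2.fitLine(np.float32(p),cv2.DIST_HUBER,0,.01,.01).ravel();return v
    far=[(c,155+np.nonzero(m[155:200,c])[0].max()+.5) for c in range(228,392)]
    left=[(200+np.nonzero(m[r,200:228])[0].max()+.5,r) for r in range(195,262)]
    F=at(im,far,.018)[:,:2];L=at(im,left,.018)[:,:2]
    a=line(F,0);b=line(L,0)
    t=np.linalg.solve(np.c_[a[:2],-b[:2]],b[2:]-a[2:]);c=a[2:]+a[:2]*t[0]
    ya=a[:2]*np.sign(a[1]);xa=b[:2]*np.sign(b[0])
    th=np.arctan2(-ya[0],ya[1]),np.arctan2(xa[1],xa[0])
    return im,c,th
E
python3 - <<'E'
from fit import *
im,c,th=fence();print("corner",c,"yaws",th)
t=(th[0]*2+th[1])/3;Rf=np.array([[np.cos(t),-np.sin(t)],[np.sin(t),np.cos(t)]])
for cam in ["top","side"]:
  im=get_image(cam)
  for n in ["green_tile","ochre_tile"]:
    for r in outline_of(cam,n):
        cs,_=cv2.findContours(r["mask"].astype(np.uint8),0,2);k=max(cs,key=cv2.contourArea)[:,0]
        w=(at(im,k,.018)[:,:2]-c)@Rf
        q=cv2.minAreaRect(np.float32(w*1000));print(cam,n,q,cv2.boxPoints(q).round().tolist())
  for n in ["jar","weight","jasper"]:
    print(n,[((np.array(r["location"][:2])-c)@Rf).round(3) for r in recognise(cam,n)])
s=get_state();print("tcp in fence",(s["tcp_pos"][:2]-c)@Rf,"tool x in fence deg",np.degrees(np.arctan2(rot(s["eef_rot"])[1,0],rot(s["eef_rot"])[0,0])-t))
M=rot(s["eef_rot"])[:2,:2]
for p in [(-.20,-.10)]: print("target in tool",((Rf@np.array(p)+c)-s["tcp_pos"][:2])@M, Rf@np.array(p)+c)
E
```

```text
corner [0.6675552  0.12179625] yaws (np.float32(0.0652736), np.float32(0.06526689))
top green_tile ((-265.6560974121094, 140.31326293945312), (120.57756042480469, 116.67823028564453), 82.82411193847656) [[-331.0, 88.0], [-215.0, 73.0], [-200.0, 193.0], [-316.0, 207.0]]
top green_tile ((-75.91661834716797, -98.03266143798828), (89.64657592773438, 89.075439453125), 6.285955905914307) [[-125.0, -59.0], [-116.0, -147.0], [-26.0, -137.0], [-36.0, -49.0]]
top ochre_tile ((-94.55546569824219, -300.6482238769531), (91.37928771972656, 90.66338348388672), 81.25808715820312) [[-146.0, -339.0], [-57.0, -353.0], [-43.0, -262.0], [-132.0, -249.0]]
jar [array([ 0.079, -0.214])]
weight [array([ 0.07 , -0.069])]
jasper [array([-0.161, -0.478])]
side green_tile ((-266.80389404296875, 131.87332153320312), (145.59291076660156, 120.47340393066406), 83.1903076171875) [[-335.0, 67.0], [-216.0, 52.0], [-198.0, 197.0], [-318.0, 211.0]]
side green_tile ((-262.0674133300781, -198.99220275878906), (126.27195739746094, 125.55464935302734), 32.470619201660156) [[-349.0, -180.0], [-282.0, -286.0], [-175.0, -218.0], [-243.0, -112.0]]
side green_tile ((-78.8232650756836, -106.57759094238281), (102.87026977539062, 102.03569030761719), 8.003950119018555) [[-137.0, -63.0], [-123.0, -164.0], [-21.0, -150.0], [-35.0, -49.0]]
side ochre_tile ((-97.0491943359375, -307.80413818359375), (98.52082061767578, 95.08673095703125), 82.19454956054688) [[-151.0, -350.0], [-57.0, -363.0], [-43.0, -265.0], [-137.0, -253.0]]
jar [array([ 0.074, -0.225])]
weight [array([ 0.069, -0.073])]
jasper [array([-0.165, -0.481])]
tcp in fence [-0.55226164 -0.71649804] tool x in fence deg 10.804995915855846
target in tool [ 0.46158939 -0.53953068] [0.4745036  0.00896419]
```

Request:
servo_tool:
  plan:
    - {"offset": [0.473, -0.334, 0.12], "rot": [0, 0, 1.8], "gripper": 0}
    - {"offset": [0.473, -0.334, 0.12], "rot": [0, 0, 1.8], "gripper": 0}
    - {"offset": [0.473, -0.334, 0.12], "rot": [0, 0, 1.8], "gripper": 0}
    - {"offset": [0.473, -0.334, 0.12], "rot": [0, 0, 1.8], "gripper": 0}
    - {"offset": [0.473, -0.334, 0.12], "rot": [0, 0, 1.8], "gripper": 0}
    - {"offset": [0.473, -0.334, 0.12], "rot": [0, 0, 1.8], "gripper": 0}
    - {"offset": [0.473, -0.334, 0.12], "rot": [0, 0, 1.8], "gripper": 0}
    - {"offset": [0.473, -0.334, 0.12], "rot": [0, 0, 1.8], "gripper": 0}
    - {"offset": [0.473, -0.334, 0.12], "rot": [0, 0, 1.8], "gripper": 0}
    - {"offset": [0.473, -0.334, 0.12], "rot": [0, 0, 1.8], "gripper": 0}
    - {"offset": [0.473, -0.334, 0.12], "rot": [0, 0, 1.8], "gripper": 0}
    - {"offset": [0.473, -0.334, 0.12], "rot": [0, 0, 1.8], "gripper": 0}
    - {"offset": [0.473, -0.334, 0.12], "rot": [0, 0, 1.8], "gripper": 0}
    - {"offset": [0.473, -0.334, 0.12], "rot": [0, 0, 1.8], "gripper": 0}
    - {"offset": [0.473, -0.334, 0.12], "rot": [0, 0, 1.8], "gripper": 0}
    - {"offset": [0.473, -0.334, 0.12], "rot": [0, 0, 1.8], "gripper": 0}
    - {"offset": [0.473, -0.334, 0.12], "rot": [0, 0, 1.8], "gripper": 0}
    - {"offset": [0.473, -0.334, 0.12], "rot": [0, 0, 1.8], "gripper": 0}

```text
time: 3.35
tcp_pos: [0.5363, -0.1891, 0.1724]
eef_rot: [0.001, 1.0, 0.031, -0.0]
contact_force: [-0.6, -0.5, 0.2]
grip_width: 0.505
finger_force: 0.0
```

```bash
cat > st.py <<'E'
from h import *
c=np.array([.66756,.1218]);t=.06527;Rf=np.array([[np.cos(t),-np.sin(t)],[np.sin(t),np.cos(t)]])
def st():
    s=get_state();M=rot(s["eef_rot"])
    print("t",round(s["time"],2),"fence xy",((s["tcp_pos"][:2]-c)@Rf).round(4),"z",round(s["tcp_pos"][2],4),"yaw",np.degrees(np.arctan2(M[1,0],M[0,0])-t).round(2),"tilt",M[2,:2].round(3),"F",s["contact_force"].round(1),"w",round(s["grip_width"],2),"q",s["joint_positions"].round(2))
def tiles(cam="top"):
    im=get_image(cam)
    for n in ["green_tile","ochre_tile"]:
        for r in outline_of(cam,n):
            cs,_=cv2.findContours(r["mask"].astype(np.uint8),0,2);k=max(cs,key=cv2.contourArea)[:,0]
            q=cv2.minAreaRect(np.float32((at(im,k,.019)[:,:2]-c)@Rf*1000));print(cam,n,np.round(q[0],1),np.round(q[1],1),round((q[2]+45)%90-45,1))
    return im
if __name__=="__main__": st()
E
python3 st.py
```

```text
t 3.35 fence xy [-0.1512 -0.3017] z 0.1724 yaw -0.14 tilt [-0.001  0.001] F [-0.6 -0.5  0.2] w 0.5 q [ 0.67  0.27 -0.43  1.79  0.13  1.11 -1.31]
```

Request:
servo_tool:
  plan:
    - {"offset": [-0.006, -0.034, 0], "rot": [0, 0, 0], "gripper": 0}
    - {"offset": [-0.006, -0.068, 0], "rot": [0, 0, 0], "gripper": 0}
    - {"offset": [-0.006, -0.102, 0], "rot": [0, 0, 0], "gripper": 0}
    - {"offset": [-0.006, -0.136, 0], "rot": [0, 0, 0], "gripper": 0}
    - {"offset": [-0.006, -0.17, 0], "rot": [0, 0, 0], "gripper": 0}
    - {"offset": [-0.006, -0.203, 0], "rot": [0, 0, 0], "gripper": 0}
    - {"offset": [-0.006, -0.203, 0], "rot": [0, 0, 0], "gripper": 0}
    - {"offset": [-0.006, -0.203, 0.03], "rot": [0, 0, 0], "gripper": 0}
    - {"offset": [-0.006, -0.203, 0.06], "rot": [0, 0, 0], "gripper": 0}
    - {"offset": [-0.006, -0.203, 0.08], "rot": [0, 0, 0], "gripper": 0}
    - {"offset": [-0.006, -0.203, 0.09], "rot": [0, 0, 0], "gripper": 0}
    - {"offset": [-0.006, -0.203, 0.095], "rot": [0, 0, 0], "gripper": 0}
    - {"offset": [-0.006, -0.203, 0.095], "rot": [0, 0, 0], "gripper": 0}

```text
time: 4.43
tcp_pos: [0.5177, 0.0137, 0.0769]
eef_rot: [0.0, 0.999, 0.032, -0.0]
contact_force: [-0.3, -0.4, -0.0]
grip_width: 0.498
finger_force: 0.0
```

```bash
python3 st.py
```

```text
t 4.43 fence xy [-0.1566 -0.0981] z 0.0769 yaw -0.11 tilt [-0.001  0.   ] F [-0.3 -0.4 -0. ] w 0.5 q [ 0.41  0.31 -0.55  1.98  0.2   0.91 -1.75]
```

Request:
servo_tool:
  plan:
    - {"offset": [0.003, 0, 0], "gripper": 0}
    - {"offset": [0.006, 0, 0], "gripper": 0}
    - {"offset": [0.009, 0, 0], "gripper": 0}
    - {"offset": [0.012, 0, 0], "gripper": 0}
    - {"offset": [0.015, 0, 0], "gripper": 0}
    - {"offset": [0.018, 0, 0], "gripper": 0}
    - {"offset": [0.021, 0, 0], "gripper": 0}
    - {"offset": [0.024, 0, 0], "gripper": 0}
    - {"offset": [0.027, 0, 0], "gripper": 0}
    - {"offset": [0.03, 0, 0], "gripper": 0}
    - {"offset": [0.033, 0, 0], "gripper": 0}
    - {"offset": [0.036, 0, 0], "gripper": 0}
    - {"offset": [0.039, 0, 0], "gripper": 0}
    - {"offset": [0.042, 0, 0], "gripper": 0}
    - {"offset": [0.045, 0, 0], "gripper": 0}
    - {"offset": [0.048, 0, 0], "gripper": 0}
    - {"offset": [0.051, 0, 0], "gripper": 0}
    - {"offset": [0.053, 0, 0], "gripper": 0}
    - {"offset": [0.055, 0, 0], "gripper": 0}
    - {"offset": [0.056, 0, 0], "gripper": 0}

```text
invalid input at $.plan[0]: expected keys offset, rot, gripper
```

```bash
python3 st.py
```

```text
t 4.43 fence xy [-0.1566 -0.0981] z 0.0769 yaw -0.11 tilt [-0.001  0.   ] F [-0.3 -0.4 -0. ] w 0.5 q [ 0.41  0.31 -0.55  1.98  0.2   0.91 -1.75]
```

Request:
servo_tool:
  plan:
    - {"offset": [0.004, 0, 0], "rot": [0, 0, 0], "gripper": 0}
    - {"offset": [0.008, 0, 0], "rot": [0, 0, 0], "gripper": 0}
    - {"offset": [0.012, 0, 0], "rot": [0, 0, 0], "gripper": 0}
    - {"offset": [0.016, 0, 0], "rot": [0, 0, 0], "gripper": 0}
    - {"offset": [0.02, 0, 0], "rot": [0, 0, 0], "gripper": 0}
    - {"offset": [0.024, 0, 0], "rot": [0, 0, 0], "gripper": 0}
    - {"offset": [0.028, 0, 0], "rot": [0, 0, 0], "gripper": 0}
    - {"offset": [0.032, 0, 0], "rot": [0, 0, 0], "gripper": 0}
    - {"offset": [0.036, 0, 0], "rot": [0, 0, 0], "gripper": 0}
    - {"offset": [0.04, 0, 0], "rot": [0, 0, 0], "gripper": 0}
    - {"offset": [0.043, 0, 0], "rot": [0, 0, 0], "gripper": 0}
    - {"offset": [0.046, 0, 0], "rot": [0, 0, 0], "gripper": 0}
    - {"offset": [0.049, 0, 0], "rot": [0, 0, 0], "gripper": 0}
    - {"offset": [0.052, 0, 0], "rot": [0, 0, 0], "gripper": 0}
    - {"offset": [0.054, 0, 0], "rot": [0, 0, 0], "gripper": 0}
    - {"offset": [0.056, 0, 0], "rot": [0, 0, 0], "gripper": 0}
    - {"offset": [0.056, 0, 0], "rot": [0, 0, 0], "gripper": 0}

```text
time: 5.85
tcp_pos: [0.5744, 0.0186, 0.0773]
eef_rot: [0.0, 0.999, 0.033, 0.0]
contact_force: [-0.0, -0.2, -0.5]
grip_width: 0.501
finger_force: 0.4
```

```bash
python3 st.py; python3 -c "
from st import *
im=tiles();cv2.imwrite('pics/t1.png',cv2.resize(im['img'][100:300,180:420,::-1],None,fx=3,fy=3))"
```

```text
t 5.85 fence xy [-0.0997 -0.0969] z 0.0773 yaw -0.01 tilt [0.001 0.   ] F [-0.  -0.2 -0.5] w 0.5 q [ 0.36  0.42 -0.52  1.84  0.25  0.95 -1.78]
top green_tile [-253.3 -209.7] [117.8  83.9] 31.2
top green_tile [-265.8  139.1] [122.6 116.2] -7.4
top green_tile [ -9.6 -80.6] [48.1 17.6] -5.4
top ochre_tile [ -94.8 -301.6] [93.3 90.5] -8.7
```

View pics/t1.png

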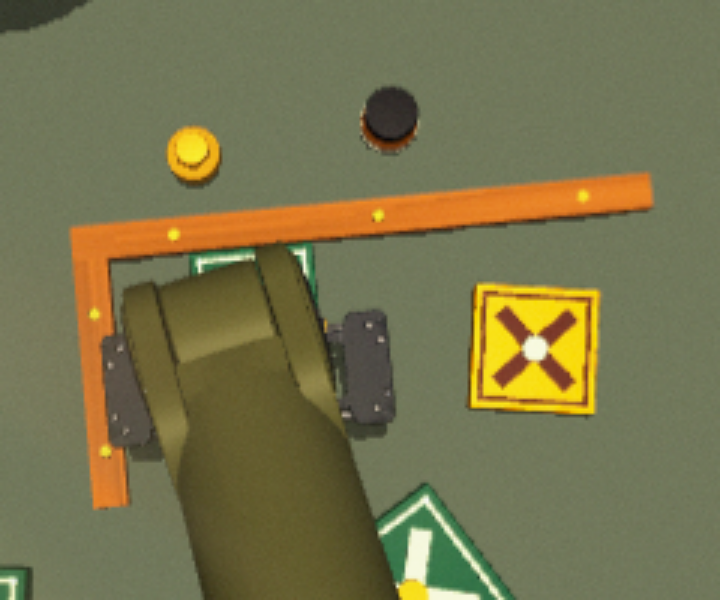

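The crop shows the green tile's back edge (px 195–313, ~250) nearly on the far rail. The force is still zero, so I'll press a little further.

Request:
servo_tool:
  plan:
    - {"offset": [0.001, 0, 0], "rot": [0, 0, 0], "gripper": 0}
    - {"offset": [0.002, 0, 0], "rot": [0, 0, 0], "gripper": 0}
    - {"offset": [0.003, 0, 0], "rot": [0, 0, 0], "gripper": 0}
    - {"offset": [0.003, 0, 0], "rot": [0, 0, 0], "gripper": 0}

```text
time: 6.33
tcp_pos: [0.5757, 0.0188, 0.0774]
eef_rot: [0.0, 0.999, 0.033, -0.001]
contact_force: [-4.8, -0.4, 4.5]
grip_width: 0.502
finger_force: 2.7
```

```bash
python3 st.py
```

```text
t 6.33 fence xy [-0.0984 -0.0968] z 0.0774 yaw 0.0 tilt [-0.003  0.001] F [-4.8 -0.4  4.5] w 0.5 q [ 0.36  0.42 -0.52  1.84  0.25  0.95 -1.78]
```

Request:
servo_tool:
  plan:
    - {"offset": [-0.015, 0, 0], "rot": [0, 0, 0], "gripper": 0}
    - {"offset": [-0.03, 0, 0], "rot": [0, 0, 0], "gripper": 0}
    - {"offset": [-0.03, 0, -0.03], "rot": [0, 0, 0], "gripper": 0}
    - {"offset": [-0.03, 0, -0.06], "rot": [0, 0, 0], "gripper": 0}
    - {"offset": [-0.01, 0.03, -0.06], "rot": [0, 0, 1], "gripper": 0}
    - {"offset": [0.02, 0.06, -0.06], "rot": [0, 0, 2], "gripper": 0}
    - {"offset": [0.0516, 0.075, -0.06], "rot": [0, 0, 3], "gripper": 0}
    - {"offset": [0.0516, 0.075, -0.06], "rot": [0, 0, 4], "gripper": 0}
    - {"offset": [0.0516, 0.075, -0.06], "rot": [0, 0, 5], "gripper": 0}
    - {"offset": [0.0516, 0.075, -0.06], "rot": [0, 0, 6], "gripper": 0}
    - {"offset": [0.0516, 0.075, -0.06], "rot": [0, 0, 7], "gripper": 0}
    - {"offset": [0.0516, 0.075, -0.06], "rot": [0, 0, 8], "gripper": 0}
    - {"offset": [0.0516, 0.075, -0.06], "rot": [0, 0, 9], "gripper": 0}
    - {"offset": [0.0516, 0.075, -0.06], "rot": [0, 0, 10], "gripper": 0}
    - {"offset": [0.0516, 0.075, -0.06], "rot": [0, 0, 11], "gripper": 0}
    - {"offset": [0.0516, 0.075, -0.06], "rot": [0, 0, 12], "gripper": 0}
    - {"offset": [0.0516, 0.075, -0.06], "rot": [0, 0, 13], "gripper": 0}
    - {"offset": [0.0516, 0.075, -0.06], "rot": [0, 0, 14], "gripper": 0}
    - {"offset": [0.0516, 0.075, -0.06], "rot": [0, 0, 15], "gripper": 0}
    - {"offset": [0.0516, 0.075, -0.06], "rot": [0, 0, 15], "gripper": 0}

```text
time: 8.0
tcp_pos: [0.6314, -0.0536, 0.1319]
eef_rot: [0.004, 0.76, -0.65, -0.007]
contact_force: [-0.6, -0.2, -2.8]
grip_width: 0.497
finger_force: 0.0
```

```bash
python3 st.py
```

```text
t 8.0 fence xy [-0.0475 -0.1726] z 0.1319 yaw -84.83 tilt [-0.006  0.016] F [-0.6 -0.2 -2.8] w 0.5 q [-0.5   0.49  0.7   1.68 -0.35  1.11 -2.68]
```

Joint 7 is at its range, so I'll turn the other way round (yaw +90 gives the same finger line).

Request:
servo_tool:
  plan:
    - {"offset": [0, 0, -0.01], "rot": [0, 0, -1.1], "gripper": 0}
    - {"offset": [0, 0, -0.01], "rot": [0, 0, -2.2], "gripper": 0}
    - {"offset": [0, 0, -0.01], "rot": [0, 0, -3.3], "gripper": 0}
    - {"offset": [0, 0, -0.01], "rot": [0, 0, -4.4], "gripper": 0}
    - {"offset": [0, 0, -0.01], "rot": [0, 0, -5.5], "gripper": 0}
    - {"offset": [0, 0, -0.01], "rot": [0, 0, -6.6], "gripper": 0}
    - {"offset": [0, 0, -0.01], "rot": [0, 0, -7.7], "gripper": 0}
    - {"offset": [0, 0, -0.01], "rot": [0, 0, -8.8], "gripper": 0}
    - {"offset": [0, 0, -0.01], "rot": [0, 0, -9.9], "gripper": 0}
    - {"offset": [0, 0, -0.01], "rot": [0, 0, -11], "gripper": 0}
    - {"offset": [0, 0, -0.01], "rot": [0, 0, -12.1], "gripper": 0}
    - {"offset": [0, 0, -0.01], "rot": [0, 0, -13.2], "gripper": 0}
    - {"offset": [0, 0, -0.01], "rot": [0, 0, -14.3], "gripper": 0}
    - {"offset": [0, 0, -0.01], "rot": [0, 0, -15], "gripper": 0}
    - {"offset": [0, 0, -0.01], "rot": [0, 0, -15], "gripper": 0}

```text
time: 9.25
tcp_pos: [0.6315, -0.0535, 0.1412]
eef_rot: [-0.003, 0.997, 0.08, -0.009]
contact_force: [0.0, -0.2, 0.1]
grip_width: 0.498
finger_force: 0.0
```

Request:
servo_tool:
  plan:
    - {"offset": [0, 0, 0], "rot": [0, 0, -1.1], "gripper": 0}
    - {"offset": [0, 0, 0], "rot": [0, 0, -2.2], "gripper": 0}
    - {"offset": [0, 0, 0], "rot": [0, 0, -3.3], "gripper": 0}
    - {"offset": [0, 0, 0], "rot": [0, 0, -4.4], "gripper": 0}
    - {"offset": [0, 0, 0], "rot": [0, 0, -5.5], "gripper": 0}
    - {"offset": [0, 0, 0], "rot": [0, 0, -6.6], "gripper": 0}
    - {"offset": [0, 0, 0], "rot": [0, 0, -7.7], "gripper": 0}
    - {"offset": [0, 0, 0], "rot": [0, 0, -8.8], "gripper": 0}
    - {"offset": [0, 0, 0], "rot": [0, 0, -9.9], "gripper": 0}
    - {"offset": [0, 0, 0], "rot": [0, 0, -11], "gripper": 0}
    - {"offset": [0, 0, 0], "rot": [0, 0, -12.1], "gripper": 0}
    - {"offset": [0, 0, 0], "rot": [0, 0, -13.2], "gripper": 0}
    - {"offset": [0, 0, 0], "rot": [0, 0, -14.2], "gripper": 0}
    - {"offset": [0, 0, 0], "rot": [0, 0, -14.2], "gripper": 0}
    - {"offset": [0, 0, 0], "rot": [0, 0, -14.2], "gripper": 0}

```text
time: 10.5
tcp_pos: [0.6312, -0.0537, 0.1409]
eef_rot: [-0.008, 0.682, 0.731, -0.005]
contact_force: [0.1, -0.6, -0.2]
grip_width: 0.5
finger_force: 0.0
```

```bash
python3 st.py; python3 -c "
from st import *
tiles();im=tiles('side')"
```

```text
t 10.5 fence xy [-0.0478 -0.1728] z 0.1409 yaw 90.27 tilt [ 0.005 -0.019] F [ 0.1 -0.6 -0.2] w 0.5 q [-0.06  0.41  0.13  1.65 -0.06  1.1   0.16]
top green_tile [-45.5 -87.3] [63.3 96.4] -5.1
top green_tile [-265.9  140.2] [120.4 116.9] -7.4
top green_tile [ -94.8 -300.3] [94.  93.5] -11.6
top green_tile [-270.3 -253.1] [34.2 65.8] -6.1
top ochre_tile [ -94.7 -300.7] [90.2 91. ] -9.4
side green_tile [ -50.  -112.7] [ 97.6 102.3] 0.4
side green_tile [-262.3 -200.5] [124.  125.1] 31.6
side green_tile [-266.7  131. ] [144.3 118.3] -6.8
side ochre_tile [ -96.4 -307.3] [102.7  97.9] -8.3
```

Request:
servo_tool:
  plan:
    - {"offset": [-0.005, 0.002, 0.03], "rot": [-0.18, -0.05, 0], "gripper": 0}
    - {"offset": [-0.005, 0.002, 0.055], "rot": [-0.18, -0.05, 0], "gripper": 0}
    - {"offset": [-0.005, 0.002, 0.064], "rot": [-0.18, -0.05, 0], "gripper": 0}
    - {"offset": [-0.005, 0.002, 0.064], "rot": [-0.18, -0.05, 0], "gripper": 0}
    - {"offset": [0, 0.002, 0.064], "rot": [-0.18, -0.05, 0], "gripper": 0}
    - {"offset": [0.005, 0.002, 0.064], "rot": [-0.18, -0.05, 0], "gripper": 0}
    - {"offset": [0.01, 0.002, 0.064], "rot": [-0.18, -0.05, 0], "gripper": 0}
    - {"offset": [0.015, 0.002, 0.064], "rot": [-0.18, -0.05, 0], "gripper": 0}
    - {"offset": [0.02, 0.002, 0.064], "rot": [-0.18, -0.05, 0], "gripper": 0}
    - {"offset": [0.025, 0.002, 0.064], "rot": [-0.18, -0.05, 0], "gripper": 0}
    - {"offset": [0.03, 0.002, 0.064], "rot": [-0.18, -0.05, 0], "gripper": 0}
    - {"offset": [0.035, 0.002, 0.064], "rot": [-0.18, -0.05, 0], "gripper": 0}
    - {"offset": [0.04, 0.002, 0.064], "rot": [-0.18, -0.05, 0], "gripper": 0}
    - {"offset": [0.045, 0.002, 0.064], "rot": [-0.18, -0.05, 0], "gripper": 0}
    - {"offset": [0.05, 0.002, 0.064], "rot": [-0.18, -0.05, 0], "gripper": 0}
    - {"offset": [0.055, 0.002, 0.064], "rot": [-0.18, -0.05, 0], "gripper": 0}
    - {"offset": [0.06, 0.002, 0.064], "rot": [-0.18, -0.05, 0], "gripper": 0}
    - {"offset": [0.064, 0.002, 0.064], "rot": [-0.18, -0.05, 0], "gripper": 0}
    - {"offset": [0.068, 0.002, 0.064], "rot": [-0.18, -0.05, 0], "gripper": 0}
    - {"offset": [0.07, 0.002, 0.064], "rot": [-0.18, -0.05, 0], "gripper": 0}

```text
time: 12.47
tcp_pos: [0.6274, 0.0153, 0.0786]
eef_rot: [0.001, 0.681, 0.733, 0.0]
contact_force: [1.0, -6.2, 5.1]
grip_width: 0.5
finger_force: 3.0
```

Request:
servo_tool:
  plan:
    - {"offset": [0.001, 0, 0], "rot": [0, 0, 0], "gripper": 0}
    - {"offset": [0.002, 0, 0], "rot": [0, 0, 0], "gripper": 0}
    - {"offset": [0.003, 0, 0], "rot": [0, 0, 0], "gripper": 0}
    - {"offset": [0.003, 0, 0], "rot": [0, 0, 0], "gripper": 0}

```text
time: 12.8
tcp_pos: [0.6272, 0.0177, 0.0785]
eef_rot: [0.002, 0.681, 0.732, -0.0]
contact_force: [0.0, -5.2, 3.9]
grip_width: 0.495
finger_force: 2.7
```

```bash
python3 st.py
```

```text
t 12.8 fence xy [-0.0471 -0.1013] z 0.0785 yaw 90.45 tilt [-0.002  0.002] F [ 0.  -5.2  3.9] w 0.5 q [-0.16  0.45  0.11  1.73 -0.05  0.96  0.04]
```

Request:
servo_tool:
  plan:
    - {"offset": [0.001, 0, 0], "rot": [0, 0, 0.07], "gripper": 0}
    - {"offset": [0.002, 0, 0], "rot": [0, 0, 0.07], "gripper": 0}
    - {"offset": [0.003, 0, 0], "rot": [0, 0, 0.07], "gripper": 0}
    - {"offset": [0.004, 0, 0], "rot": [0, 0, 0.07], "gripper": 0}
    - {"offset": [0.004, 0, 0], "rot": [0, 0, 0.07], "gripper": 0}

```text
time: 13.22
tcp_pos: [0.6268, 0.0187, 0.0785]
eef_rot: [0.003, 0.684, 0.73, -0.002]
contact_force: [0.7, -10.3, 4.7]
grip_width: 0.499
finger_force: 5.0
```

```bash
python3 st.py; python3 -c "
from st import *
im=get_image('side');cv2.imwrite('pics/s2.png',cv2.resize(im['img'][130:330,190:430,::-1],None,fx=3,fy=3))"
```

```text
t 13.22 fence xy [-0.0474 -0.1002] z 0.0785 yaw 89.96 tilt [-0.006  0.001] F [  0.7 -10.3   4.7] w 0.5 q [-0.16  0.45  0.11  1.73 -0.05  0.96  0.03]
```

View pics/s2.png

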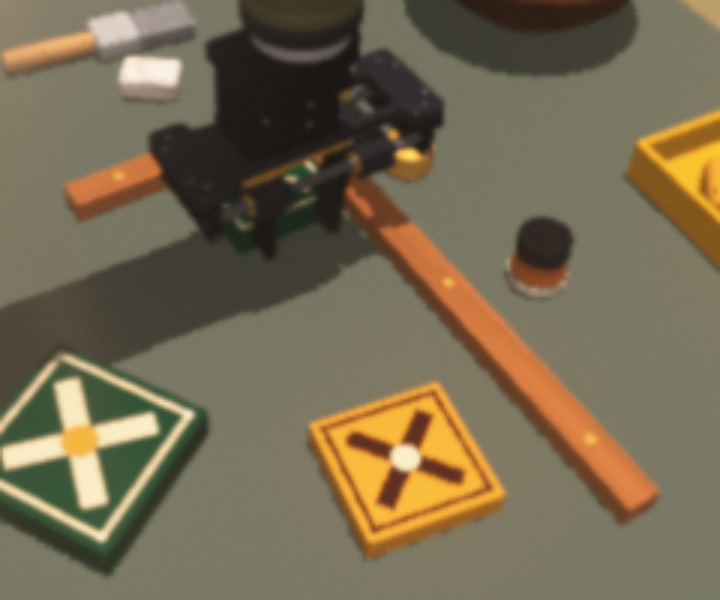

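The side crop shows the gripper behind the green tile, which sits in the corner. The motion stalled with the force rising to 10 N, so it has met the left rail. I'll back off and go behind the ochre tile.

Request:
servo_tool:
  plan:
    - {"offset": [-0.015, 0, 0], "rot": [0, 0, 0], "gripper": 0}
    - {"offset": [-0.03, 0, 0], "rot": [0, 0, 0], "gripper": 0}
    - {"offset": [-0.03, 0, -0.03], "rot": [0, 0, 0], "gripper": 0}
    - {"offset": [-0.03, 0, -0.06], "rot": [0, 0, 0], "gripper": 0}
    - {"offset": [-0.06, -0.02, -0.065], "rot": [0, 0, 1.1], "gripper": 0}
    - {"offset": [-0.09, -0.04, -0.065], "rot": [0, 0, 2.2], "gripper": 0}
    - {"offset": [-0.12, -0.06, -0.065], "rot": [0, 0, 3.3], "gripper": 0}
    - {"offset": [-0.15, -0.08, -0.065], "rot": [0, 0, 4.4], "gripper": 0}
    - {"offset": [-0.18, -0.1, -0.065], "rot": [0, 0, 5.5], "gripper": 0}
    - {"offset": [-0.2035, -0.118, -0.065], "rot": [0, 0, 6.6], "gripper": 0}
    - {"offset": [-0.2035, -0.118, -0.065], "rot": [0, 0, 7.7], "gripper": 0}
    - {"offset": [-0.2035, -0.118, -0.065], "rot": [0, 0, 8.8], "gripper": 0}
    - {"offset": [-0.2035, -0.118, -0.065], "rot": [0, 0, 9.9], "gripper": 0}
    - {"offset": [-0.2035, -0.118, -0.065], "rot": [0, 0, 11], "gripper": 0}
    - {"offset": [-0.2035, -0.118, -0.065], "rot": [0, 0, 12.1], "gripper": 0}
    - {"offset": [-0.2035, -0.118, -0.065], "rot": [0, 0, 13.2], "gripper": 0}
    - {"offset": [-0.2035, -0.118, -0.065], "rot": [0, 0, 14.3], "gripper": 0}
    - {"offset": [-0.2035, -0.118, -0.065], "rot": [0, 0, 15], "gripper": 0}
    - {"offset": [-0.2035, -0.118, -0.065], "rot": [0, 0, 15], "gripper": 0}
    - {"offset": [-0.2035, -0.118, -0.065], "rot": [0, 0, 15], "gripper": 0}

```text
time: 14.93
tcp_pos: [0.522, -0.1863, 0.1421]
eef_rot: [-0.0, 0.999, 0.035, -0.0]
contact_force: [0.3, -0.2, 0.5]
grip_width: 0.498
finger_force: 0.0
```

```bash
python3 st.py; python3 -c "
from st import *
im=tiles();cv2.imwrite('pics/t3.png',cv2.resize(im['img'][100:300,180:420,::-1],None,fx=3,fy=3))"
```

```text
t 14.93 fence xy [-0.1653 -0.2979] z 0.1421 yaw 0.29 tilt [-0.    -0.001] F [ 0.3 -0.2  0.5] w 0.5 q [-0.09  0.26  0.44  1.88 -0.13  1.04 -1.1 ]
top green_tile [-262.4 -194.8] [118.7 117.2] 32.3
top green_tile [-46.9 -43.7] [90.4 90.9] -0.1
top green_tile [-265.7  140.2] [120.6 116.2] -7.3
top ochre_tile [ -92.7 -300.7] [91.5 86.6] -8.6
top ochre_tile [-163.9 -495. ] [ 6.4 32.4] -6.9
```

View pics/t3.png

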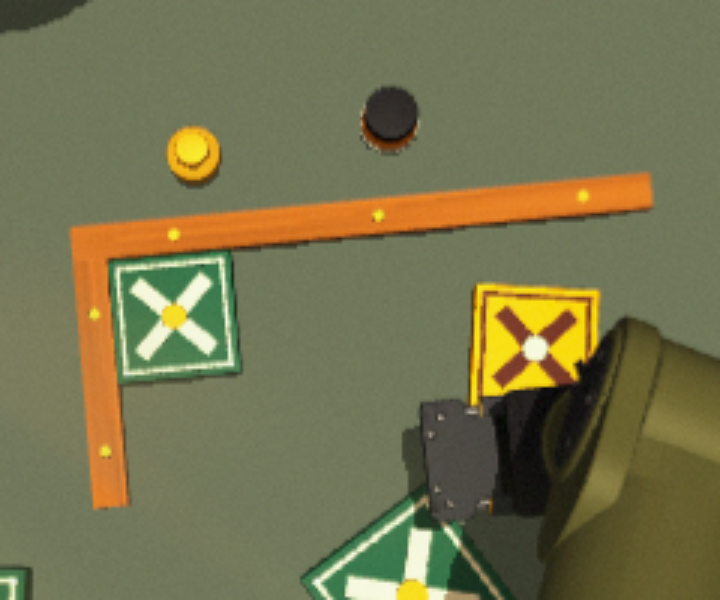

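Green is home at about (-47,-44) and square. In the crop it sits at px (175,315), flush in the corner. Next, descend and push ochre to the far rail.

Request:
servo_tool:
  plan:
    - {"offset": [-0.002, 0.004, 0.03], "rot": [0, 0, 0.05], "gripper": 0}
    - {"offset": [-0.002, 0.004, 0.055], "rot": [0, 0, 0.05], "gripper": 0}
    - {"offset": [-0.002, 0.004, 0.065], "rot": [0, 0, 0.05], "gripper": 0}
    - {"offset": [-0.002, 0.004, 0.065], "rot": [0, 0, 0.05], "gripper": 0}
    - {"offset": [0.003, 0.004, 0.065], "rot": [0, 0, 0.05], "gripper": 0}
    - {"offset": [0.008, 0.004, 0.065], "rot": [0, 0, 0.05], "gripper": 0}
    - {"offset": [0.013, 0.004, 0.065], "rot": [0, 0, 0.05], "gripper": 0}
    - {"offset": [0.018, 0.004, 0.065], "rot": [0, 0, 0.05], "gripper": 0}
    - {"offset": [0.023, 0.004, 0.065], "rot": [0, 0, 0.05], "gripper": 0}
    - {"offset": [0.028, 0.004, 0.065], "rot": [0, 0, 0.05], "gripper": 0}
    - {"offset": [0.033, 0.004, 0.065], "rot": [0, 0, 0.05], "gripper": 0}
    - {"offset": [0.038, 0.004, 0.065], "rot": [0, 0, 0.05], "gripper": 0}
    - {"offset": [0.043, 0.004, 0.065], "rot": [0, 0, 0.05], "gripper": 0}
    - {"offset": [0.047, 0.004, 0.065], "rot": [0, 0, 0.05], "gripper": 0}
    - {"offset": [0.051, 0.004, 0.065], "rot": [0, 0, 0.05], "gripper": 0}
    - {"offset": [0.055, 0.004, 0.065], "rot": [0, 0, 0.05], "gripper": 0}
    - {"offset": [0.059, 0.004, 0.065], "rot": [0, 0, 0.05], "gripper": 0}
    - {"offset": [0.062, 0.004, 0.065], "rot": [0, 0, 0.05], "gripper": 0}
    - {"offset": [0.065, 0.004, 0.065], "rot": [0, 0, 0.05], "gripper": 0}
    - {"offset": [0.066, 0.004, 0.065], "rot": [0, 0, 0.05], "gripper": 0}

```text
time: 16.75
tcp_pos: [0.5885, -0.1868, 0.0771]
eef_rot: [-0.0, 1.0, 0.031, -0.0]
contact_force: [-4.5, 0.2, 4.0]
grip_width: 0.497
finger_force: 2.3
```

Request:
servo_tool:
  plan:
    - {"offset": [0.001, 0, 0], "rot": [0, 0, 0], "gripper": 0}
    - {"offset": [0.002, 0, 0], "rot": [0, 0, 0], "gripper": 0}
    - {"offset": [0.003, 0, 0], "rot": [0, 0, 0], "gripper": 0}
    - {"offset": [0.003, 0, 0], "rot": [0, 0, 0], "gripper": 0}

```text
time: 17.08
tcp_pos: [0.5902, -0.1868, 0.0771]
eef_rot: [-0.0, 1.0, 0.031, -0.001]
contact_force: [-5.6, -0.3, 6.1]
grip_width: 0.502
finger_force: 3.1
```

```bash
python3 st.py
```

```text
t 17.08 fence xy [-0.0973 -0.3029] z 0.0771 yaw -0.2 tilt [-0.002 -0.001] F [-5.6 -0.3  6.1] w 0.5 q [-0.06  0.47  0.4   1.76 -0.21  0.96 -1.08]
```

Request:
servo_tool:
  plan:
    - {"offset": [0.001, 0, 0], "rot": [0, 0, 0], "gripper": 0}
    - {"offset": [0.002, 0, 0], "rot": [0, 0, 0], "gripper": 0}
    - {"offset": [0.002, 0, 0], "rot": [0, 0, 0], "gripper": 0}

```text
time: 17.33
tcp_pos: [0.5905, -0.1868, 0.077]
eef_rot: [-0.001, 1.0, 0.031, -0.003]
contact_force: [-10.1, 0.7, 9.4]
grip_width: 0.5
finger_force: 5.5
```

```bash
python3 st.py
```

```text
t 17.33 fence xy [-0.0971 -0.3029] z 0.077 yaw -0.21 tilt [-0.006 -0.002] F [-10.1   0.7   9.4] w 0.5 q [-0.06  0.47  0.4   1.75 -0.21  0.97 -1.08]
```

Ochre is stalled on the rail. It stopped about 1.3 mm deeper than green did, so I'll firm green up against the far rail first.

Request:
servo_tool:
  plan:
    - {"offset": [-0.015, 0, 0], "rot": [0, 0, 0], "gripper": 0}
    - {"offset": [-0.03, 0, 0], "rot": [0, 0, 0], "gripper": 0}
    - {"offset": [-0.03, 0, -0.025], "rot": [0, 0, 0], "gripper": 0}
    - {"offset": [-0.03, -0.03, -0.04], "rot": [0, 0, 0], "gripper": 0}
    - {"offset": [-0.03, -0.065, -0.04], "rot": [0, 0, 0], "gripper": 0}
    - {"offset": [-0.03, -0.1, -0.04], "rot": [0, 0, 0], "gripper": 0}
    - {"offset": [-0.03, -0.135, -0.04], "rot": [0, 0, 0], "gripper": 0}
    - {"offset": [-0.03, -0.17, -0.04], "rot": [0, 0, 0], "gripper": 0}
    - {"offset": [-0.03, -0.205, -0.04], "rot": [0, 0, 0], "gripper": 0}
    - {"offset": [-0.03, -0.24, -0.04], "rot": [0, 0, 0], "gripper": 0}
    - {"offset": [-0.03, -0.255, -0.04], "rot": [0, 0, -0.03], "gripper": 0}
    - {"offset": [-0.03, -0.255, -0.03], "rot": [0, 0, -0.03], "gripper": 0}
    - {"offset": [-0.03, -0.255, -0.01], "rot": [0, 0, -0.03], "gripper": 0}
    - {"offset": [-0.03, -0.255, 0], "rot": [0, 0, -0.03], "gripper": 0}
    - {"offset": [-0.022, -0.255, 0], "rot": [0, 0, -0.03], "gripper": 0}
    - {"offset": [-0.015, -0.255, 0], "rot": [0, 0, -0.03], "gripper": 0}
    - {"offset": [-0.008, -0.255, 0], "rot": [0, 0, -0.03], "gripper": 0}
    - {"offset": [-0.004, -0.255, 0], "rot": [0, 0, -0.03], "gripper": 0}
    - {"offset": [-0.001, -0.255, 0], "rot": [0, 0, -0.03], "gripper": 0}
    - {"offset": [0, -0.255, 0], "rot": [0, 0, -0.03], "gripper": 0}

```text
time: 19.0
tcp_pos: [0.5744, 0.067, 0.0774]
eef_rot: [0.0, 0.999, 0.032, -0.005]
contact_force: [-14.2, -2.2, 12.7]
grip_width: 0.5
finger_force: 7.1
```

```bash
python3 st.py
```

```text
t 19.0 fence xy [-0.0966 -0.0486] z 0.0774 yaw -0.06 tilt [-0.01  0.  ] F [-14.2  -2.2  12.7] w 0.5 q [-0.41  0.38  0.29  1.85 -0.14  0.94 -1.56]
```

Request:
servo_tool:
  plan:
    - {"offset": [-0.015, 0, 0], "rot": [0, 0, 0], "gripper": 0}
    - {"offset": [-0.03, 0, 0], "rot": [0, 0, 0], "gripper": 0}
    - {"offset": [-0.03, 0, -0.03], "rot": [0, 0, 0], "gripper": 0}
    - {"offset": [-0.03, 0, -0.06], "rot": [0, 0, 0], "gripper": 0}
    - {"offset": [-0.03, 0.025, -0.065], "rot": [0, 0, -1.1], "gripper": 0}
    - {"offset": [-0.02, 0.05, -0.065], "rot": [0, 0, -2.2], "gripper": 0}
    - {"offset": [-0.01, 0.08, -0.065], "rot": [0, 0, -3.3], "gripper": 0}
    - {"offset": [0, 0.11, -0.065], "rot": [0, 0, -4.4], "gripper": 0}
    - {"offset": [0.01, 0.14, -0.065], "rot": [0, 0, -5.5], "gripper": 0}
    - {"offset": [0.02, 0.17, -0.065], "rot": [0, 0, -6.6], "gripper": 0}
    - {"offset": [0.03, 0.2, -0.065], "rot": [0, 0, -7.7], "gripper": 0}
    - {"offset": [0.04, 0.23, -0.065], "rot": [0, 0, -8.8], "gripper": 0}
    - {"offset": [0.048, 0.26, -0.065], "rot": [0, 0, -9.9], "gripper": 0}
    - {"offset": [0.048, 0.29, -0.065], "rot": [0, 0, -11], "gripper": 0}
    - {"offset": [0.048, 0.315, -0.065], "rot": [0, 0, -12.1], "gripper": 0}
    - {"offset": [0.048, 0.332, -0.065], "rot": [0, 0, -13.2], "gripper": 0}
    - {"offset": [0.048, 0.332, -0.065], "rot": [0, 0, -14.3], "gripper": 0}
    - {"offset": [0.048, 0.332, -0.065], "rot": [0, 0, -15], "gripper": 0}
    - {"offset": [0.048, 0.332, -0.065], "rot": [0, 0, -15], "gripper": 0}
    - {"offset": [0.048, 0.332, -0.065], "rot": [0, 0, -15], "gripper": 0}

```text
time: 20.67
tcp_pos: [0.6472, -0.2609, 0.1428]
eef_rot: [0.0, 0.685, 0.729, 0.0]
contact_force: [0.3, 0.1, -0.2]
grip_width: 0.502
finger_force: 0.0
```

```bash
python3 st.py; python3 -c "
from st import *
im=tiles();cv2.imwrite('pics/t4.png',cv2.resize(im['img'][100:300,200:440,::-1],None,fx=3,fy=3))"
```

```text
t 20.67 fence xy [-0.0453 -0.3806] z 0.1428 yaw 89.83 tilt [-0.     0.001] F [ 0.3  0.1 -0.2] w 0.5 q [ 0.21  0.52  0.18  1.49 -0.1   1.14  0.47]
top green_tile [-265.2  140.3] [121.1 119.4] -7.2
top green_tile [-44.8 -44.2] [89.9 90. ] 0.6
top green_tile [-261.3 -195.1] [118.9 117. ] 31.4
top ochre_tile [ -45.3 -293.5] [92.5 95. ] -1.0
```

View pics/t4.png

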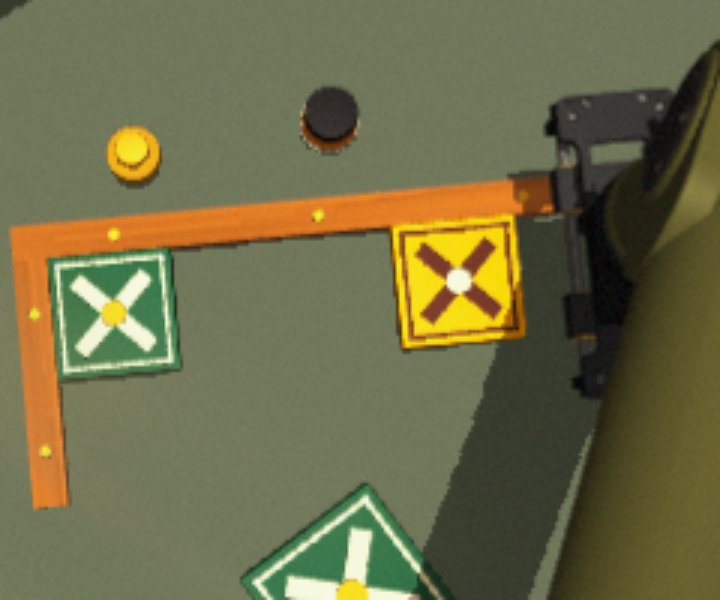

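Both tiles are square: green at (-45,-44), ochre flush with the far rail at y=-294 (px 460,280). The fingers are clear to its right, so I'll descend and push along the rail.

Request:
servo_tool:
  plan:
    - {"offset": [0, -0.002, 0.03], "rot": [0, 0, 0], "gripper": 0}
    - {"offset": [0, -0.002, 0.055], "rot": [0, 0, 0], "gripper": 0}
    - {"offset": [0, -0.002, 0.064], "rot": [0, 0, 0], "gripper": 0}
    - {"offset": [0.004, -0.002, 0.065], "rot": [0, 0, 0], "gripper": 0}
    - {"offset": [0.012, -0.002, 0.065], "rot": [0, 0, 0], "gripper": 0}
    - {"offset": [0.02, -0.002, 0.065], "rot": [0, 0, 0], "gripper": 0}
    - {"offset": [0.026, -0.002, 0.065], "rot": [0, 0, 0], "gripper": 0}
    - {"offset": [0.032, -0.002, 0.065], "rot": [0, 0, 0], "gripper": 0}
    - {"offset": [0.038, -0.002, 0.065], "rot": [0, 0, 0], "gripper": 0}
    - {"offset": [0.044, -0.002, 0.065], "rot": [0, 0, 0], "gripper": 0}
    - {"offset": [0.05, -0.002, 0.065], "rot": [0, 0, 0], "gripper": 0}
    - {"offset": [0.056, -0.002, 0.065], "rot": [0, 0, 0], "gripper": 0}
    - {"offset": [0.062, -0.002, 0.065], "rot": [0, 0, 0], "gripper": 0}
    - {"offset": [0.068, -0.002, 0.065], "rot": [0, 0, 0], "gripper": 0}
    - {"offset": [0.074, -0.002, 0.065], "rot": [0, 0, 0], "gripper": 0}
    - {"offset": [0.08, -0.002, 0.065], "rot": [0, 0, 0], "gripper": 0}
    - {"offset": [0.086, -0.002, 0.065], "rot": [0, 0, 0], "gripper": 0}
    - {"offset": [0.092, -0.002, 0.065], "rot": [0, 0, 0], "gripper": 0}
    - {"offset": [0.098, -0.002, 0.065], "rot": [0, 0, 0], "gripper": 0}
    - {"offset": [0.104, -0.002, 0.065], "rot": [0, 0, 0], "gripper": 0}

```text
time: 22.48
tcp_pos: [0.6387, -0.159, 0.079]
eef_rot: [0.002, 0.684, 0.729, -0.0]
contact_force: [0.6, -6.3, 4.7]
grip_width: 0.498
finger_force: 2.9
```

```bash
python3 st.py
```

```text
t 22.48 fence xy [-0.0471 -0.2783] z 0.079 yaw 89.88 tilt [-0.004  0.003] F [ 0.6 -6.3  4.7] w 0.5 q [ 0.08  0.51  0.16  1.65 -0.09  0.99  0.33]
```

Continue: about 88 mm left to y ≈ -0.190.

Request:
servo_tool:
  plan:
    - {"offset": [0.005, 0, 0], "rot": [0, 0, 0], "gripper": 0}
    - {"offset": [0.01, 0, 0], "rot": [0, 0, 0], "gripper": 0}
    - {"offset": [0.015, 0, 0], "rot": [0, 0, 0], "gripper": 0}
    - {"offset": [0.02, 0, 0], "rot": [0, 0, 0], "gripper": 0}
    - {"offset": [0.025, 0, 0], "rot": [0, 0, 0], "gripper": 0}
    - {"offset": [0.03, 0, 0], "rot": [0, 0, 0], "gripper": 0}
    - {"offset": [0.035, 0, 0], "rot": [0, 0, 0], "gripper": 0}
    - {"offset": [0.04, 0, 0], "rot": [0, 0, 0], "gripper": 0}
    - {"offset": [0.045, 0, 0], "rot": [0, 0, 0], "gripper": 0}
    - {"offset": [0.05, 0, 0], "rot": [0, 0, 0], "gripper": 0}
    - {"offset": [0.055, 0, 0], "rot": [0, 0, 0], "gripper": 0}
    - {"offset": [0.06, 0, 0], "rot": [0, 0, 0], "gripper": 0}
    - {"offset": [0.065, 0, 0], "rot": [0, 0, 0], "gripper": 0}
    - {"offset": [0.07, 0, 0], "rot": [0, 0, 0], "gripper": 0}
    - {"offset": [0.075, 0, 0], "rot": [0, 0, 0], "gripper": 0}
    - {"offset": [0.079, 0, 0], "rot": [0, 0, 0], "gripper": 0}
    - {"offset": [0.082, 0, 0], "rot": [0, 0, 0], "gripper": 0}
    - {"offset": [0.085, 0, 0], "rot": [0, 0, 0], "gripper": 0}
    - {"offset": [0.087, 0, 0], "rot": [0, 0, 0], "gripper": 0}
    - {"offset": [0.088, 0, 0], "rot": [0, 0, 0], "gripper": 0}

```text
time: 24.15
tcp_pos: [0.6322, -0.0713, 0.0771]
eef_rot: [0.001, 0.684, 0.729, -0.001]
contact_force: [1.3, -9.2, 3.0]
grip_width: 0.497
finger_force: 4.8
```

```bash
python3 st.py
```

```text
t 24.15 fence xy [-0.0479 -0.1903] z 0.0771 yaw 89.94 tilt [-0.004 -0.   ] F [ 1.3 -9.2  3. ] w 0.5 q [-0.04  0.47  0.13  1.71 -0.07  0.97  0.18]
```

Force is rising at the expected place. I'll press 2 mm more, then back off and look.

Request:
servo_tool:
  plan:
    - {"offset": [0.001, 0, 0], "rot": [0, 0, 0], "gripper": 0}
    - {"offset": [0.002, 0, 0], "rot": [0, 0, 0], "gripper": 0}
    - {"offset": [0.002, 0, 0], "rot": [0, 0, 0], "gripper": 0}

```text
time: 24.4
tcp_pos: [0.6321, -0.0712, 0.0771]
eef_rot: [0.002, 0.684, 0.729, -0.002]
contact_force: [2.3, -11.1, 1.6]
grip_width: 0.5
finger_force: 5.4
```

Request:
servo_tool:
  plan:
    - {"offset": [-0.015, 0, 0], "rot": [0, 0, 0], "gripper": 0}
    - {"offset": [-0.03, 0, 0], "rot": [0, 0, 0], "gripper": 0}
    - {"offset": [-0.03, 0, -0.03], "rot": [0, 0, 0], "gripper": 0}
    - {"offset": [-0.03, 0, -0.06], "rot": [0, 0, 0], "gripper": 0}
    - {"offset": [-0.07, 0, -0.08], "rot": [0, 0, 0], "gripper": 0}
    - {"offset": [-0.1, 0, -0.08], "rot": [0, 0, 0], "gripper": 0}
    - {"offset": [-0.13, 0, -0.08], "rot": [0, 0, 0], "gripper": 0}
    - {"offset": [-0.15, 0, -0.08], "rot": [0, 0, 0], "gripper": 0}
    - {"offset": [-0.15, 0, -0.08], "rot": [0, 0, 0], "gripper": 0}

```text
time: 25.15
tcp_pos: [0.6404, -0.2213, 0.1562]
eef_rot: [-0.0, 0.686, 0.728, -0.001]
contact_force: [-0.5, -0.7, 0.1]
grip_width: 0.495
finger_force: 0.0
```

```bash
python3 st.py; python3 -c "
from st import *
im=tiles();cv2.imwrite('pics/t5.png',cv2.resize(im['img'][100:300,180:420,::-1],None,fx=3,fy=3))"
```

```text
t 25.15 fence xy [-0.0495 -0.3406] z 0.1562 yaw 89.63 tilt [-0.001 -0.002] F [-0.5 -0.7  0.1] w 0.5 q [ 0.15  0.47  0.19  1.54 -0.09  1.15  0.42]
top green_tile [-43.5 -44.5] [92.4 92. ] 0.3
top green_tile [-265.8  140.9] [123.9 119.6] -8.4
top green_tile [-261.4 -194.9] [116.6 115.5] 31.5
top ochre_tile [ -47.4 -133.4] [90.2 93.2] -0.1
```

View pics/t5.png

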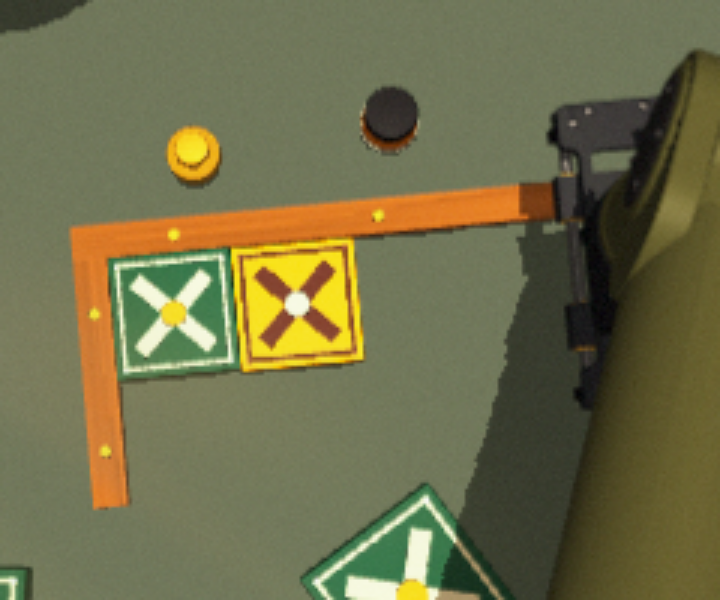

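Both tiles are in place; the ochre may be 1–2 mm off the far rail. One gentle nudge in +x will firm it up.

Request:
servo_tool:
  plan:
    - {"offset": [0.015, -0.01, 0], "rot": [0, 0, 1.1], "gripper": 0}
    - {"offset": [0.03, -0.02, 0], "rot": [0, 0, 2.2], "gripper": 0}
    - {"offset": [0.05, -0.03, 0], "rot": [0, 0, 3.3], "gripper": 0}
    - {"offset": [0.07, -0.04, 0], "rot": [0, 0, 4.4], "gripper": 0}
    - {"offset": [0.09, -0.05, 0], "rot": [0, 0, 5.5], "gripper": 0}
    - {"offset": [0.11, -0.06, 0], "rot": [0, 0, 6.6], "gripper": 0}
    - {"offset": [0.13, -0.07, 0], "rot": [0, 0, 7.7], "gripper": 0}
    - {"offset": [0.15, -0.078, 0], "rot": [0, 0, 8.8], "gripper": 0}
    - {"offset": [0.17, -0.078, 0], "rot": [0, 0, 9.9], "gripper": 0}
    - {"offset": [0.19, -0.078, 0], "rot": [0, 0, 11], "gripper": 0}
    - {"offset": [0.204, -0.078, 0], "rot": [0, 0, 12.1], "gripper": 0}
    - {"offset": [0.204, -0.078, 0], "rot": [0, 0, 13.2], "gripper": 0}
    - {"offset": [0.204, -0.078, 0], "rot": [0, 0, 14.3], "gripper": 0}
    - {"offset": [0.204, -0.078, 0], "rot": [0, 0, 15], "gripper": 0}
    - {"offset": [0.204, -0.078, 0], "rot": [0, 0, 15], "gripper": 0}
    - {"offset": [0.204, -0.078, 0], "rot": [0, 0, 15], "gripper": 0}

```text
time: 26.63
tcp_pos: [0.5502, -0.0158, 0.1568]
eef_rot: [-0.001, 0.999, 0.035, -0.001]
contact_force: [-0.2, -0.7, 0.2]
grip_width: 0.498
finger_force: 0.0
```

```bash
python3 st.py
```

```text
t 26.63 fence xy [-0.1261 -0.1296] z 0.1568 yaw 0.29 tilt [-0.001 -0.001] F [-0.2 -0.7  0.2] w 0.5 q [-0.31  0.22  0.32  1.87 -0.08  1.06 -1.45]
```

Request:
servo_tool:
  plan:
    - {"offset": [0, 0.007, 0.03], "rot": [0, 0, 0.05], "gripper": 0}
    - {"offset": [0, 0.007, 0.06], "rot": [0, 0, 0.05], "gripper": 0}
    - {"offset": [0, 0.007, 0.078], "rot": [0, 0, 0.05], "gripper": 0}
    - {"offset": [0, 0.007, 0.079], "rot": [0, 0, 0.05], "gripper": 0}
    - {"offset": [0.006, 0.007, 0.079], "rot": [0, 0, 0.05], "gripper": 0}
    - {"offset": [0.012, 0.007, 0.079], "rot": [0, 0, 0.05], "gripper": 0}
    - {"offset": [0.018, 0.007, 0.079], "rot": [0, 0, 0.05], "gripper": 0}
    - {"offset": [0.022, 0.007, 0.079], "rot": [0, 0, 0.05], "gripper": 0}
    - {"offset": [0.025, 0.007, 0.079], "rot": [0, 0, 0.05], "gripper": 0}
    - {"offset": [0.028, 0.007, 0.079], "rot": [0, 0, 0.05], "gripper": 0}
    - {"offset": [0.03, 0.007, 0.079], "rot": [0, 0, 0.05], "gripper": 0}
    - {"offset": [0.031, 0.007, 0.079], "rot": [0, 0, 0.05], "gripper": 0}
    - {"offset": [0.031, 0.007, 0.079], "rot": [0, 0, 0.05], "gripper": 0}

```text
time: 27.72
tcp_pos: [0.5798, -0.0233, 0.0781]
eef_rot: [-0.0, 1.0, 0.03, -0.003]
contact_force: [-7.3, 0.3, 6.1]
grip_width: 0.499
finger_force: 3.8
```

```bash
python3 st.py
```

```text
t 27.72 fence xy [-0.0971 -0.139 ] z 0.0781 yaw -0.32 tilt [-0.007 -0.001] F [-7.3  0.3  6.1] w 0.5 q [-0.27  0.38  0.31  1.85 -0.14  0.94 -1.4 ]
```

Request:
servo_tool:
  plan:
    - {"offset": [-0.015, 0, 0], "rot": [0, 0, 0], "gripper": 0}
    - {"offset": [-0.03, 0, 0], "rot": [0, 0, 0], "gripper": 0}
    - {"offset": [-0.03, 0, -0.04], "rot": [0, 0, 0], "gripper": 0}
    - {"offset": [-0.03, 0, -0.08], "rot": [0, 0, 0], "gripper": 0}
    - {"offset": [-0.03, 0.04, -0.1], "rot": [0, 0, 0], "gripper": 0}
    - {"offset": [-0.03, 0.08, -0.1], "rot": [0, 0, 0], "gripper": 0}
    - {"offset": [-0.03, 0.12, -0.1], "rot": [0, 0, 0], "gripper": 0}
    - {"offset": [-0.03, 0.16, -0.1], "rot": [0, 0, 0], "gripper": 0}
    - {"offset": [-0.03, 0.2, -0.1], "rot": [0, 0, 0], "gripper": 0}
    - {"offset": [-0.03, 0.2, -0.1], "rot": [0, 0, 0], "gripper": 0}

```text
time: 28.55
tcp_pos: [0.5623, -0.2355, 0.1794]
eef_rot: [0.004, 1.0, 0.024, 0.0]
contact_force: [-1.3, -1.6, 0.2]
grip_width: 0.498
finger_force: 0.0
```

```bash
python3 st.py; python3 -c "
from st import *
im=tiles();cv2.imwrite('pics/t6.png',cv2.resize(im['img'][150:250,190:340,::-1],None,fx=5,fy=5,interpolation=2))"
```

```text
t 28.55 fence xy [-0.1284 -0.3497] z 0.1794 yaw -0.99 tilt [0.001 0.008] F [-1.3 -1.6  0.2] w 0.5 q [-0.03  0.33  0.45  1.71 -0.15  1.13 -1.05]
top green_tile [-265.4  140.1] [120.8 116.2] -7.2
top green_tile [-260.9 -194.8] [120.5 117.6] 31.2
top green_tile [-44.  -43.5] [92.1 89.9] 0.1
top ochre_tile [ -45.2 -133.9] [91.8 93.4] -1.8
```

View pics/t6.png

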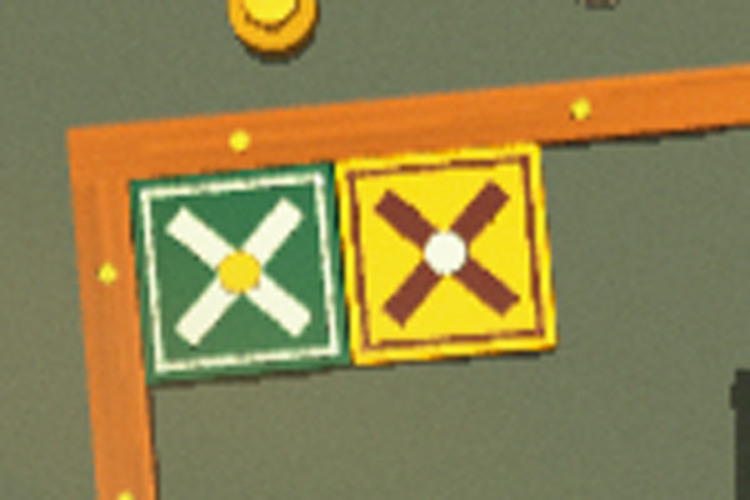

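The final crop shows both tiles flush with the far rail and each other (green px 240,270; ochre px 445,255). I'll hand it in.

```bash
python3 -c "
from station import *
print(finish_job())"
```

```text
the job is handed in; nothing more can be done
None
```

I handed in the job with both tiles home and square to the fence: green in the corner at about (-44, -44) mm and ochre butted against it at about (-45, -134) mm. The arm touched nothing else, and the run took about 29 of the 72 s; handing it in returned no verdict.

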